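# Line up the kitchen canisters by height

### The job

Line up the four storage canisters by height on the wooden board, each standing upright in the middle of its own cork pad: the tallest on the pad next to the white soap dispenser, then each one shorter than the last, down to the shortest at the utensil crock. Set each canister down rather than dropping it, and do not tip any over.

Things in the scene. Friction and masses are not known exactly. Their poses are not given: they have to be found in the camera images.
- canister_red: Loose closed storage canister: plain upright cylinder, cream, 60 mm diameter, 135 mm tall overall, the top 14 mm a flat red lid of the same diameter (fixed on, no knob). About 340 g. Origin at the centre of its underside, z up along its axis; stands on the counter (z = 0) at the start.
- canister_yellow: Loose closed storage canister: plain upright cylinder, cream, 60 mm diameter, 110 mm tall overall, the top 14 mm a flat yellow lid of the same diameter (fixed on, no knob). About 280 g. Origin at the centre of its underside, z up along its axis; stands on the counter (z = 0) at the start.
- canister_green: Loose closed storage canister: plain upright cylinder, cream, 60 mm diameter, 85 mm tall overall, the top 14 mm a flat green lid of the same diameter (fixed on, no knob). About 220 g. Origin at the centre of its underside, z up along its axis; stands on the counter (z = 0) at the start.
- canister_blue: Loose closed storage canister: plain upright cylinder, cream, 60 mm diameter, 60 mm tall overall, the top 14 mm a flat blue lid of the same diameter (fixed on, no knob). About 160 g. Origin at the centre of its underside, z up along its axis; stands on the counter (z = 0) at the start.
- pad_1: Fixed round cork pad, 74 mm diameter, 4 mm thick, number 1 of four, 95 mm apart in a straight row, counted from the robot's left (+y). They lie on a dark wooden board (100 x 380 x 10 mm, fixed). Origin: centre of the pad's underside, 10 mm above the counter; the pad's top is 14 mm above the counter. y axis along the row, towards the pad_1 end.
- pad_2: Fixed round cork pad, 74 mm diameter, 4 mm thick, number 2 of four, 95 mm apart in a straight row, counted from the robot's left (+y). They lie on a dark wooden board (100 x 380 x 10 mm, fixed). Origin: centre of the pad's underside, 10 mm above the counter; the pad's top is 14 mm above the counter. y axis along the row, towards the pad_1 end.
- pad_3: Fixed round cork pad, 74 mm diameter, 4 mm thick, number 3 of four, 95 mm apart in a straight row, counted from the robot's left (+y). They lie on a dark wooden board (100 x 380 x 10 mm, fixed). Origin: centre of the pad's underside, 10 mm above the counter; the pad's top is 14 mm above the counter. y axis along the row, towards the pad_1 end.
- pad_4: Fixed round cork pad, 74 mm diameter, 4 mm thick, number 4 of four, 95 mm apart in a straight row, counted from the robot's left (+y). They lie on a dark wooden board (100 x 380 x 10 mm, fixed). Origin: centre of the pad's underside, 10 mm above the counter; the pad's top is 14 mm above the counter. y axis along the row, towards the pad_1 end.
- soap: White pump soap dispenser with a green band, 66 mm diameter, 173 mm tall, fixed on the counter beyond one end of the row, 118 mm from the end pad's centre; which end varies. A blue crock of kitchen utensils (72 mm diameter, 180 mm tall, fixed) stands likewise beyond the other end. Origin at the centre of its underside.
There are look-alikes about, which are no part of the job. What is shaped like the canister_green but orange or pink is not meant.

How it is judged:
At the end, for the whole second after the job is handed in: Counting from the soap dispenser's end of the row, the canisters stand in falling order of height (135, 110, 85, 60 mm), one on each pad: each axis within 15 mm of its pad's centre, underside on the pad (9 to 19 mm above the counter), upright within 0.08 rad, and at rest (((horizontal distance between soap and pad_1 below 0.2 m and horizontal distance between canister_red and pad_1 below 0.015 m and horizontal distance between canister_yellow and pad_2 below 0.015 m and horizontal distance between canister_green and pad_3 below 0.015 m and horizontal distance between canister_blue and pad_4 below 0.015 m) or (horizontal distance between soap and pad_4 below 0.2 m and horizontal distance between canister_red and pad_4 below 0.015 m and horizontal distance between canister_yellow and pad_3 below 0.015 m and horizontal distance between canister_green and pad_2 below 0.015 m and horizontal distance between canister_blue and pad_1 below 0.015 m)) and height (world z) of canister_red between 0.009 and 0.019 m and angle between each of canister_red, canister_yellow, canister_green, canister_blue's own z axis and vertical below 0.08 rad and linear speed of each of canister_red, canister_yellow, canister_green, canister_blue below 0.02 m/s and height (world z) of canister_yellow between 0.009 and 0.019 m and height (world z) of canister_green between 0.009 and 0.019 m and height (world z) of canister_blue between 0.009 and 0.019 m); the robot touches nothing.
It fails at once if a canister is tipped more than 40 degrees (angle between any of canister_red, canister_yellow, canister_green, canister_blue's own z axis and vertical above 0.7 rad).
It fails at once if a canister is let go while its underside is more than 45 mm above the counter (dropped) ((contact force between the fingers and canister_red below 0.01 N and height (world z) of canister_red above 0.045 m) or (contact force between the fingers and canister_yellow below 0.01 N and height (world z) of canister_yellow above 0.045 m) or (contact force between the fingers and canister_green below 0.01 N and height (world z) of canister_green above 0.045 m) or (contact force between the fingers and canister_blue below 0.01 N and height (world z) of canister_blue above 0.045 m)).
It also fails if it takes over 96 s, if anything falls off the work surface, if the arm or the gripper's body presses on something with over 40 N, if the wrist force passes 120 N, or if a joint passes its speed limit or range.

### The arm

A 6-joint arm with a two-finger parallel gripper is mounted at the origin on the work surface. World frame = base frame: x ahead of the robot, y to its left, z up, the work surface at z = 0. Lengths are in m, angles in rad, forces in N, time in s.
With the tool pointing down it reaches from about 0.35 to 0.775 m from the base axis. Payload 7.3 kg.
Tool frame: the origin (TCP) lies at the centre of the arm's flange, where the gripper is bolted on; the fingertips stand 178 mm ahead of it and the grasp point (between the pads) lies 159 mm ahead of it (tip_extent is the distance from the TCP to the fingertips, in m); z points along the fingers, y is the line along which they close (so a half turn about z gives the same grasp; the last joint's range is limited). The gripper opens to 92 mm and grips with 3 to 60 N. Pads are 19 mm wide; open, the fingers measure 130 mm over their backs; the gripper's body (75 mm by 190 mm) begins 47 mm behind the grasp point.
Start: joints at [0.997, 0.342, 1.524, -0, 1.275, -0.146], TCP at [0.218, 0.478, 0.405] pointing down, gripper open.
Joint ranges: [-2.53, 2.53], [-0.77, 2.02], [0.04, 2.7], [-1, 4.14], [0.28, 2.66], [-3.11, 3.11]. Speed limits (rad/s): [2.57, 2.57, 3.14, 3.14, 3.14, 3.14].

### API

Orientations are given as [roll, pitch, yaw] about the fixed x, y, z axes, in that order (R = Rz(yaw) Ry(pitch) Rx(roll)).
In Python, from cell import * gives the robot as it stands.
- The arm moves only by the tool arm_command, never from a script. Its arguments are lists of equal length, an entry for each row: "xyz": the shift along the world's x, y, z in mm, a list of three; "spin": the turn about the world's z in degrees. In form: {"xyz": [[tx, ty, tz], ...], "spin": [spin, ...]}. A call has 1 to 20 rows; each row shifts and turns the commanded pose from where the row before left it; what a row does not reach is not made up. A row lasts 1/10 s, in which the tool goes at most 50 mm and 8.59 degrees, less where a joint would pass 70% of its speed; a pose out of reach is approached as far as the arm can. A call with a gripper value outside its range is refused whole. "jaw" is the opening, from -1 (shut) to 1 (fully open), set as the call begins (left out, the last holds). The fingers move at their own pace and stop on an object; "squeeze" is the grip in N (left out, the last holds). Time passes only in rows, so rows that do not move let the fingers close. It gives the time, the measured TCP pose, the force, the opening and the grip force at its end, in the units of the state.
- observe(): the state, without advancing time (a new reading comes with each control period).
- read_camera(name): name is "side" or "top"; returns a dict with "img" (480x640x3 uint8, red, green, blue), "depth" (480x640 float32, m along the optical axis (not along the pixel's ray), 0 where there is no reading), "fx", "fy", "cx", "cy" (pixels), "dist_coeffs" ([k1, k2, p1, p2, k3] as OpenCV has them; the pictures are not rectified), "world_from_camera" (4x4, takes a point from camera to world coordinates). Camera axes: x right, y up, looking along -z (the intrinsics and any distortion apply to the point x, -y, -z); pixel columns grow to the right and rows downward; lengths in m; the calibration is good to about 2 mm. A picture is of the moment at which its call begins.
- hand_in(): hands the job in; it is judged then, once.
The state is a dict: "time": time; "qpos": joint angles; "qvel": joint speeds; "joint_efforts": joint torques, N m; "tool_pos": TCP position; "tool_rot": TCP orientation; "contact_force": force on the tool from outside, world axes, zero at the start; "torque": the same for the moment, N m; "opening": finger opening in m; "grip_force": force on a finger pad.
Only numpy, scipy, OpenCV 4.12 (cv2) and the standard library are available. Lean on these libraries where they do the work, as an engineer would, in place of code of your own. Each camera call takes 0.05 s, during which the arm holds its last target. There are 200 camera calls.

## Working session

There is one attempt and no reset: what is moved stays moved. The work goes in short steps, Python scripts to look and compute and a tool call to move; the robot and the scene stay as the last step left them, time stands still between calls to the robot, and variables do not carry over. Pictures are saved under pics/ and viewed, at most 14 in all, crops included, and the job is handed in when it is done.

Besides the shell and the picture viewer there is one more tool, called as name(argument=value, ...) on one line, values as JSON. arm_command: Moves the arm, as the interface text tells. Its arguments: {"type":"object","properties":{"xyz":{"type":"array","items":{"type":"array","items":{"type":"number"}}},"spin":{"type":"array","items":{"type":"number"}},"jaw":{"type":"number"},"squeeze":{"type":"number"}},"required":["xyz","spin"]}

```bash
mkdir -p pics; cat > h.py <<'E'
from cell import *
import numpy as np, cv2
def cam(n,save=None):
    c=read_camera(n)
    if save: cv2.imwrite('pics/'+save,cv2.cvtColor(c['img'],cv2.COLOR_RGB2BGR))
    return c
def world(c):
    h,w=c['depth'].shape
    uv=np.stack(np.meshgrid(np.arange(w),np.arange(h)),-1).reshape(-1,1,2).astype(np.float32)
    K=np.array([[c['fx'],0,c['cx']],[0,c['fy'],c['cy']],[0,0,1]])
    n=cv2.undistortPoints(uv,K,np.array(c['dist_coeffs'])).reshape(h,w,2)
    d=c['depth']; P=np.stack([n[...,0]*d,-n[...,1]*d,-d],-1)
    T=np.array(c['world_from_camera']); W=P@T[:3,:3].T+T[:3,3]; W[d==0]=np.nan
    return W
E
python3 - <<'E'
from h import *
a=cam('top','top0.png');b=cam('side','side0.png')
for c in(a,b): print(np.round(c['world_from_camera'],2).tolist(),c['fx'])
print(observe())
E
```

```text
[[-0.02, 0.98, -0.18, 0.31], [-1.0, -0.02, 0.01, 0.01], [0.01, 0.18, 0.98, 1.01], [0.0, 0.0, 0.0, 1.0]] 580.071285893447
[[0.89, 0.31, -0.33, 0.12], [-0.45, 0.59, -0.67, -0.77], [-0.01, 0.74, 0.67, 0.84], [0.0, 0.0, 0.0, 1.0]] 520.2814958002722
{'time': 0.1, 'qpos': array([ 9.96990795e-01,  3.42647917e-01,  1.52492348e+00, -3.96999404e-05,
        1.27540366e+00, -1.46009293e-01]), 'qvel': array([ 0.0010717 , -0.00069658, -0.00177103,  0.00032481,  0.00051678,
       -0.00068126]), 'joint_efforts': array([ 1.75604135e-03, -4.32007778e+01, -2.44691777e+01,  7.18681631e-02,
        5.26018068e-02, -9.72017602e-06]), 'tool_pos': array([0.21772665, 0.47758884, 0.40411626]), 'tool_rot': array([-3.14021944e+00, -1.63566145e-04,  2.71380789e+00]), 'contact_force': array([-0.05741413, -0.05846021, -0.22383028]), 'torque': array([ 0.01591421, -0.04631227, -0.00750595]), 'grip_force': 0.0, 'opening': 0.09192775865065864}
```

View pics/top0.png

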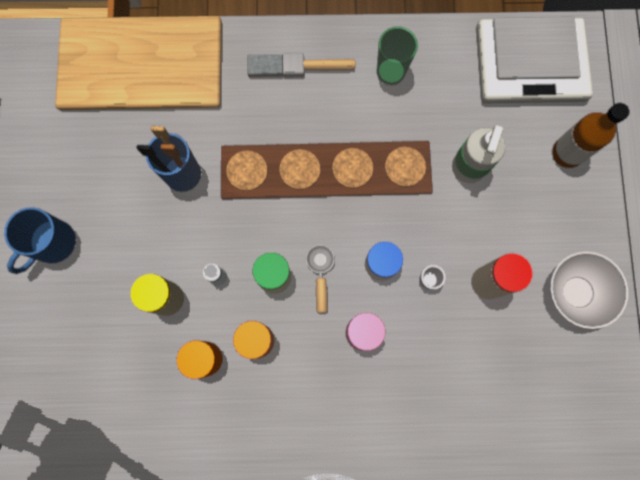

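View pics/side0.png

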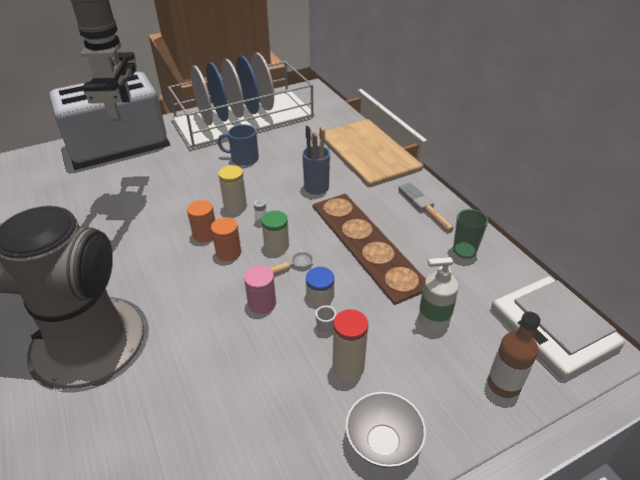

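Top view (up = +x, left = +y): lids are red (512,272), yellow (150,293), green (271,270) and blue (385,259). The pads run from (246,170) to (406,166). The soap is at (482,152), at the pad_4 end, and the crock is at (172,160).

Things that could be mistaken: orange cylinders (196,360) and (253,340) and a pink one (366,332) for green, the blue mug (32,232) or crock for blue, and the amber bottle (590,130) for red or yellow. The description's lid colours pick out the four lids above.

```bash
cat >> h.py <<'E'
H=dict(red=.135,yellow=.11,green=.085,blue=.06)
HUE=dict(red=0,yellow=29,green=65,blue=111)
def onplane(c,uv,z):
    K=np.array([[c['fx'],0,c['cx']],[0,c['fy'],c['cy']],[0,0,1]])
    n=cv2.undistortPoints(np.float32(uv).reshape(-1,1,2),K,np.array(c['dist_coeffs'])).reshape(-1,2)
    T=np.array(c['world_from_camera']); d=np.c_[n[:,0],-n[:,1],-np.ones(len(n))]@T[:3,:3].T
    return T[:3,3]+d*((z-T[2,3])/d[:,2])[:,None]
def lids(c,lift=0,names=H):
    W=world(c);hsv=cv2.cvtColor(c['img'],cv2.COLOR_RGB2HSV).astype(int);out={}
    for n in names:
        dh=np.abs((hsv[...,0]-HUE[n]+90)%180-90)
        m=(dh<9)&(hsv[...,1]>120)&(hsv[...,2]>60)&(np.abs(W[...,2]-H[n]-lift)<.012)
        k,l,s,_=cv2.connectedComponentsWithStats(m.astype(np.uint8))
        i=1+np.argmax(s[1:,4]); ct=max(cv2.findContours((l==i).astype(np.uint8),cv2.RETR_EXTERNAL,cv2.CHAIN_APPROX_NONE)[0],key=len)
        p=onplane(c,ct.reshape(-1,2),H[n]+lift)[:,:2]
        (x,y),r=cv2.minEnclosingCircle((p*1000).astype(np.float32))
        out[n]=(round(x,1),round(y,1),round(r,1),round(1000*float(np.nanmedian(W[...,2][l==i])),1),s[i,4])
    return out
E
python3 - <<'E'
from h import *
c=cam('top');print(lids(c))
W=world(c);h=cv2.cvtColor(c['img'],cv2.COLOR_RGB2HSV)
for u,v in [(246,170),(300,169),(353,168),(406,166)]:
    s=(slice(v-26,v+26),slice(u-26,u+26))
    m=(c['img'][s][...,0]>120)&(h[s][...,1]>70)
    m=cv2.morphologyEx(m.astype(np.uint8),cv2.MORPH_CLOSE,np.ones((5,5)))
    ct=max(cv2.findContours(m,cv2.RETR_EXTERNAL,cv2.CHAIN_APPROX_NONE)[0],key=len).reshape(-1,2)+[u-26,v-26]
    e=cv2.fitEllipse(ct.astype(np.float32)); p=onplane(c,[e[0]],.014)[0]*1000
    print(np.round(e[0],1),np.round(e[1],1),p.round(1),np.nanmedian(W[s][...,2]))
for u,v in[(482,152),(320,260),(212,272),(432,278),(196,360),(253,340),(366,332),(172,155)]:print(u,v,W[v,u].round(3))
c2=cam('side');print(lids(c2))
cv2.imwrite('pics/crop.png',cv2.resize(cv2.cvtColor(c['img'],cv2.COLOR_RGB2BGR)[230:330,120:540],None,fx=1.9,fy=1.9))
E
```

```text
{'red': (428.2, -288.2, 30.1, 134.2, np.int32(1184)), 'yellow': (409.5, 269.2, 30.8, 109.6, np.int32(1174)), 'green': (444.8, 83.7, 28.6, 84.5, np.int32(967)), 'blue': (464.0, -103.9, 29.4, 59.4, np.int32(946))}
[246.3 169. ] [40.5 42. ] [638.8 131.8  14. ] 0.011262672722455958
[299.3 167.6] [40.6 42.1] [639.8  36.9  14. ] 0.01129325705913331
[352.4 167.1] [39.8 41.2] [639.1 -58.2  14. ] 0.01114393818558257
[405.2 165.8] [39.4 41.3] [ 639.9 -153.1   14. ] 0.011073147577754017
482 152 [ 0.626 -0.26   0.121]
320 260 [0.473 0.003 0.002]
212 272 [0.447 0.182 0.063]
432 278 [ 0.438 -0.192  0.004]
196 360 [0.306 0.201 0.086]
253 340 [0.335 0.112 0.085]
366 332 [ 0.344 -0.067  0.083]
172 155 [0.619 0.231 0.151]
{'red': (428.9, -295.0, 33.0, 136.6, np.int32(814)), 'yellow': (412.3, 269.2, 31.6, 111.8, np.int32(274)), 'green': (460.2, 68.0, 1.8, 87.8, np.int32(2)), 'blue': (465.6, -106.7, 29.4, 61.8, np.int32(451))}
```

View pics/crop.png

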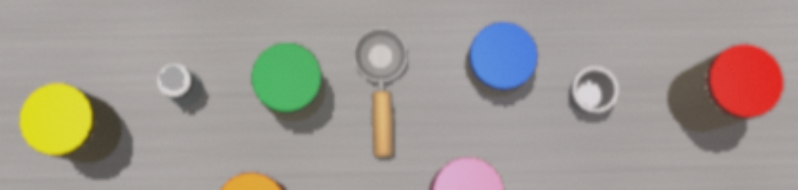

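The crop shows the four intended lids: yellow (57,119), green (287,76), blue (504,55) and red (746,80). All have clear finger room along x. Soap is at the pad_4 end, so red goes to pad 4, yellow to pad 3, green to pad 2 and blue to pad 1. I'll close along world x (yaw 90°) and start with yellow.

arm_command(xyz=[[24,-26,0],[24,-26,0],[24,-26,0],[24,-26,0],[24,-26,0],[24,-26,0],[24,-26,0],[24,-26,0],[0,0,0],[0,0,0],[0,0,0]], spin=[-8.2,-8.2,-8.2,-8.2,-8.2,-8.2,-8.2,-8.1,0,0,0], jaw=1, squeeze=20)

```text
time: 1.3
tool_pos: [0.4092, 0.2702, 0.4046]
tool_rot: [-3.141, -0.0, 1.572]
contact_force: [0.0, -0.1, -0.2]
opening: 0.0914
grip_force: 0.0
```

arm_command(xyz=[[1,-1,-35],[0,0,-35],[0,0,-35],[0,0,-30],[0,0,-20],[0,0,-15],[0,0,0],[0,0,0],[0,0,0]], spin=[0,0,0,0,0,0,0,0,0])

```text
time: 2.2
tool_pos: [0.4108, 0.2693, 0.2358]
tool_rot: [3.14, -0.001, 1.572]
contact_force: [0.4, 0.4, -0.6]
opening: 0.0916
grip_force: 0.0
```

arm_command(xyz=[[0,0,0],[0,0,0],[0,0,0],[0,0,0],[0,0,0],[0,0,0],[0,0,0],[0,0,0],[0,0,0],[0,0,0],[0,0,0],[0,0,0]], spin=[0,0,0,0,0,0,0,0,0,0,0,0], jaw=-1)

```text
time: 3.4
tool_pos: [0.4108, 0.2687, 0.2349]
tool_rot: [3.141, -0.0, 1.571]
contact_force: [-0.7, -1.3, 3.7]
opening: 0.0595
grip_force: 20.0
```

arm_command(xyz=[[0,0,10],[0,0,25],[0,0,30],[0,0,30],[0,0,20],[0,-20,0],[0,-32,0],[0,-35,0],[0,-35,0],[0,-35,0],[0,-35,0],[0,-35,0],[0,-35,0],[0,-35,0],[0,-30,0],[0,0,0]], spin=[0,0,0,0,0,0,0,0,0,0,0,0,0,0,0,0])

```text
time: 5.0
tool_pos: [0.4107, -0.0609, 0.3498]
tool_rot: [3.142, 0.001, 1.567]
contact_force: [0.2, 0.6, -3.7]
opening: 0.0595
grip_force: 20.0
```

arm_command(xyz=[[15,0,0],[30,0,0],[30,0,0],[30,0,0],[30,0,0],[30,0,0],[30,0,0],[20,0,0],[14,0,0],[0,0,0],[0,0,0],[0,0,0]], spin=[0,0,0,0,0,0,0,0,0,0,0,0])

```text
time: 6.2
tool_pos: [0.639, -0.0579, 0.3496]
tool_rot: [-3.14, -0.0, 1.571]
contact_force: [0.0, 0.3, -3.3]
opening: 0.0596
grip_force: 20.0
```

```bash
python3 - <<'E'
from h import *
c=cam('side','side1.png');print(observe()['tool_pos'],observe()['grip_force'])
E
```

```text
[ 0.63909552 -0.0580382   0.34979437] 19.99963867245242
```

View pics/side1.png

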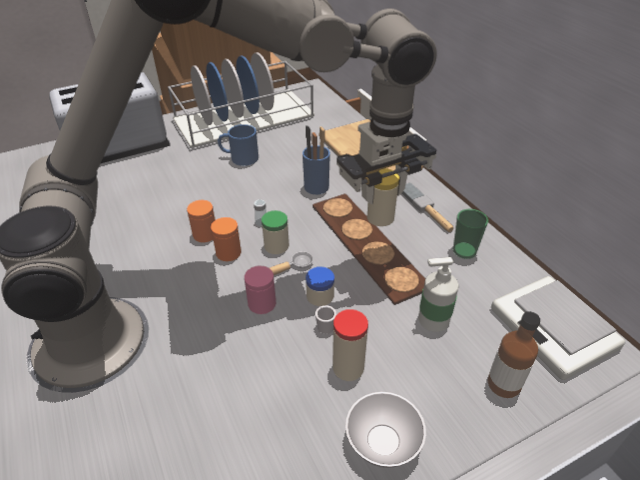

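Yellow hangs upright in the gripper at (383,200), above pad 3 at (378,252). Lowering.

arm_command(xyz=[[0,0,-15],[0,0,-25],[0,0,-25],[0,0,-15],[0,0,-10],[0,0,-5],[0,0,-3],[0,0,-1],[0,0,-1],[0,0,0],[0,0,0]], spin=[0,0,0,0,0,0,0,0,0,0,0])

```text
time: 7.35
tool_pos: [0.6399, -0.0583, 0.2502]
tool_rot: [3.141, 0.0, 1.571]
contact_force: [0.2, -0.4, -3.7]
opening: 0.0597
grip_force: 20.0
```

arm_command(xyz=[[0,0,-1],[0,0,-1],[0,0,0],[0,0,0]], spin=[0,0,0,0])

```text
time: 7.75
tool_pos: [0.6399, -0.0583, 0.2489]
tool_rot: [3.14, 0.0, 1.571]
contact_force: [-3.4, -0.3, 5.9]
opening: 0.0598
grip_force: 20.0
```

arm_command(xyz=[[0,0,0],[0,0,0],[0,0,0],[0,0,0],[0,0,0],[0,0,0],[0,0,0],[0,0,0]], spin=[0,0,0,0,0,0,0,0], jaw=1)

```text
time: 8.55
tool_pos: [0.6398, -0.0583, 0.2477]
tool_rot: [3.142, -0.0, 1.571]
contact_force: [0.1, -0.6, -0.1]
opening: 0.0916
grip_force: 0.0
```

arm_command(xyz=[[0,0,20],[0,0,35],[0,0,40],[0,0,35],[0,0,20],[-15,-10,0],[-30,-25,0],[-30,-35,0],[-30,-35,0],[-30,-35,0],[-30,-35,0],[-30,-35,0],[-16,-20,0],[0,0,0],[0,0,0],[0,0,0]], spin=[0,0,0,0,0,0,0,0,0,0,0,0,0,0,0,0])

```text
time: 10.15
tool_pos: [0.4293, -0.2876, 0.3978]
tool_rot: [3.141, -0.0, 1.571]
contact_force: [1.1, -0.8, 0.7]
opening: 0.0919
grip_force: 0.0
```

```bash
python3 - <<'E'
from h import *
print(observe()['tool_pos'])
c=cam('top','top2.png')
try: print(lids(c,0,['green','blue']),lids(c,.014,['yellow']))
except Exception as e: print(e)
E
```

```text
[ 0.4293469  -0.28757579  0.39779303]
{'green': (444.7, 83.7, 28.6, 84.6, np.int32(963)), 'blue': (464.0, -103.9, 29.4, 59.3, np.int32(941))} {'yellow': (637.7, -55.3, 30.5, 123.4, np.int32(1060))}
```

View pics/top2.png

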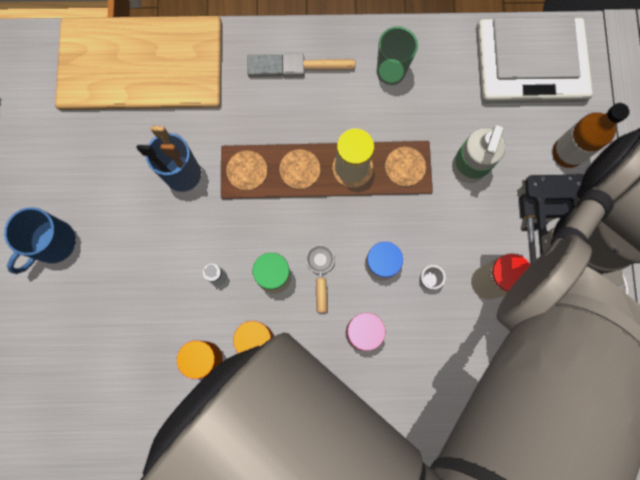

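Yellow stands on pad 3 (lid at (355,147)), within about 3 mm. The gripper is now over red at (512,272).

arm_command(xyz=[[-1,-1,-30],[0,0,-35],[0,0,-30],[0,0,-25],[0,0,-15],[0,0,-9],[0,0,0],[0,0,0],[0,0,0]], spin=[0,0,0,0,0,0,0,0,0])

```text
time: 11.1
tool_pos: [0.4282, -0.2894, 0.2547]
tool_rot: [3.14, 0.001, 1.571]
contact_force: [-0.8, -0.7, 0.4]
opening: 0.0922
grip_force: 0.0
```

arm_command(xyz=[[0,0,0],[0,0,0],[0,0,0],[0,0,0],[0,0,0],[0,0,0],[0,0,0],[0,0,0],[0,0,0],[0,0,0],[0,0,0],[0,0,0]], spin=[0,0,0,0,0,0,0,0,0,0,0,0], jaw=-1)

```text
time: 12.3
tool_pos: [0.4279, -0.2894, 0.2539]
tool_rot: [3.141, 0.0, 1.571]
contact_force: [1.9, -0.7, 1.5]
opening: 0.0594
grip_force: 20.0
```

arm_command(xyz=[[0,0,10],[0,0,25],[0,0,30],[0,0,30],[0,0,20],[0,20,0],[0,25,0],[0,30,0],[0,30,0],[0,20,0],[0,10,0],[0,0,0]], spin=[0,0,0,0,0,0,0,0,0,0,0,0])

```text
time: 13.5
tool_pos: [0.4274, -0.153, 0.3683]
tool_rot: [-3.14, -0.001, 1.573]
contact_force: [0.2, -0.9, -3.7]
opening: 0.0595
grip_force: 20.0
```

arm_command(xyz=[[15,0,0],[30,0,0],[30,0,0],[30,0,0],[30,0,0],[30,0,0],[25,0,0],[15,0,0],[6,0,0],[0,0,0],[0,0,0],[0,0,0]], spin=[0,0,0,0,0,0,0,0,0,0,0,0])

```text
time: 14.7
tool_pos: [0.6381, -0.1546, 0.3689]
tool_rot: [-3.141, 0.0, 1.57]
contact_force: [0.3, 0.5, -4.2]
opening: 0.0593
grip_force: 20.0
```

arm_command(xyz=[[1,1,-15],[0,0,-25],[0,0,-25],[0,0,-15],[0,0,-10],[0,0,-5],[0,0,-2],[0,0,-1],[0,0,-1],[0,0,-1],[0,0,-1],[0,0,0],[0,0,0]], spin=[0,0,0,0,0,0,0,0,0,0,0,0,0])

```text
time: 16.0
tool_pos: [0.6399, -0.1533, 0.268]
tool_rot: [3.141, 0.0, 1.571]
contact_force: [0.3, 0.0, -3.1]
opening: 0.0591
grip_force: 20.0
```

arm_command(xyz=[[0,0,-1],[0,0,0],[0,0,0]], spin=[0,0,0])

```text
time: 16.3
tool_pos: [0.6398, -0.1534, 0.2679]
tool_rot: [3.14, 0.001, 1.571]
contact_force: [-2.8, -0.5, 5.9]
opening: 0.0592
grip_force: 20.0
```

arm_command(xyz=[[0,0,0],[0,0,0],[0,0,0],[0,0,0],[0,0,0],[0,0,0],[0,0,0],[0,0,0]], spin=[0,0,0,0,0,0,0,0], jaw=1)

```text
time: 17.1
tool_pos: [0.6398, -0.1533, 0.2667]
tool_rot: [3.141, 0.0, 1.571]
contact_force: [-0.5, 0.3, -0.2]
opening: 0.0918
grip_force: 0.0
```

arm_command(xyz=[[0,0,20],[0,0,35],[0,0,40],[0,0,35],[-15,10,0],[-30,25,0],[-30,35,0],[-30,35,0],[-30,35,0],[-30,35,0],[-20,35,0],[-10,17,0],[0,10,0],[0,0,0],[0,0,0]], spin=[0,0,0,0,0,0,0,0,0,0,0,0,0,0,0])

```text
time: 18.6
tool_pos: [0.4455, 0.0832, 0.3968]
tool_rot: [3.141, 0.0, 1.571]
contact_force: [0.8, 0.2, -0.8]
opening: 0.092
grip_force: 0.0
```

```bash
python3 - <<'E'
from h import *
print(observe()['tool_pos'])
c=cam('top','top3.png')
for n,l in (('blue',0),('yellow',.014),('red',.014),('green',0)):
    try: print(lids(c,l,[n]))
    except Exception as e: print(n,e)
E
```

```text
[0.44550419 0.08322287 0.39675775]
{'blue': (464.0, -103.9, 29.4, 59.4, np.int32(949))}
{'yellow': (637.7, -55.3, 30.5, 123.3, np.int32(1052))}
{'red': (638.1, -154.3, 30.5, 148.2, np.int32(1097))}
green attempt to get argmax of an empty sequence
```

arm_command(xyz=[[0,1,-35],[0,0,-40],[0,0,-35],[0,0,-30],[0,0,-25],[0,0,-15],[0,0,0],[0,0,0],[0,0,0]], spin=[0,0,0,0,0,0,0,0,0])

```text
time: 19.55
tool_pos: [0.4454, 0.0843, 0.2176]
tool_rot: [3.14, 0.0, 1.57]
contact_force: [-0.7, -0.3, 0.2]
opening: 0.0919
grip_force: 0.0
```

arm_command(xyz=[[0,0,0],[0,0,0],[0,0,0],[0,0,0],[0,0,0],[0,0,0],[0,0,0],[0,0,0],[0,0,0],[0,0,0],[0,0,0],[0,0,0]], spin=[0,0,0,0,0,0,0,0,0,0,0,0], jaw=-1)

```text
time: 20.75
tool_pos: [0.4449, 0.0847, 0.2169]
tool_rot: [3.141, -0.0, 1.571]
contact_force: [0.4, 0.7, 5.2]
opening: 0.0598
grip_force: 20.0
```

arm_command(xyz=[[0,0,10],[0,0,25],[0,0,30],[0,0,20],[0,0,10],[0,-12,0],[0,-15,0],[0,-12,0],[0,-8,0],[0,0,0]], spin=[0,0,0,0,0,0,0,0,0,0])

```text
time: 21.75
tool_pos: [0.4447, 0.0366, 0.3111]
tool_rot: [-3.14, -0.0, 1.569]
contact_force: [-0.2, 0.4, -1.9]
opening: 0.0596
grip_force: 20.0
```

arm_command(xyz=[[15,0,0],[30,0,0],[30,0,0],[30,0,0],[30,0,0],[30,0,0],[20,0,0],[9,0,0],[0,0,0],[0,0,0],[0,0,0]], spin=[0,0,0,0,0,0,0,0,0,0,0])

```text
time: 22.85
tool_pos: [0.6379, 0.0378, 0.3118]
tool_rot: [-3.141, -0.0, 1.571]
contact_force: [-0.1, 0.7, -2.7]
opening: 0.0596
grip_force: 20.0
```

arm_command(xyz=[[1,-1,-15],[0,0,-25],[0,0,-18],[0,0,-12],[0,0,-5],[0,0,-2],[0,0,-1],[0,0,-1],[0,0,-1],[0,0,-1],[0,0,0],[0,0,0]], spin=[0,0,0,0,0,0,0,0,0,0,0,0])

```text
time: 24.05
tool_pos: [0.6399, 0.0367, 0.231]
tool_rot: [3.141, 0.0, 1.571]
contact_force: [-0.2, 0.4, -1.4]
opening: 0.0593
grip_force: 20.0
```

arm_command(xyz=[[0,0,-1],[0,0,0],[0,0,0]], spin=[0,0,0])

```text
time: 24.35
tool_pos: [0.6399, 0.0367, 0.231]
tool_rot: [3.14, 0.0, 1.571]
contact_force: [-2.7, 0.4, 4.2]
opening: 0.0597
grip_force: 20.0
```

arm_command(xyz=[[0,0,0],[0,0,0],[0,0,0],[0,0,0],[0,0,0],[0,0,0],[0,0,0],[0,0,0]], spin=[0,0,0,0,0,0,0,0], jaw=1)

```text
time: 25.15
tool_pos: [0.6398, 0.0367, 0.2297]
tool_rot: [3.142, 0.0, 1.571]
contact_force: [-1.3, 0.7, -0.2]
opening: 0.0919
grip_force: 0.0
```

arm_command(xyz=[[0,0,20],[0,0,35],[0,0,40],[0,0,40],[0,0,30],[-15,-10,0],[-30,-25,0],[-30,-25,0],[-30,-25,0],[-30,-25,0],[-20,-15,0],[-15,-10,0],[-6,-6,0],[0,0,0],[0,0,0]], spin=[0,0,0,0,0,0,0,0,0,0,0,0,0,0,0])

```text
time: 26.65
tool_pos: [0.4643, -0.1041, 0.3949]
tool_rot: [3.141, -0.0, 1.57]
contact_force: [0.4, -0.4, -0.1]
opening: 0.0919
grip_force: 0.0
```

arm_command(xyz=[[0,0,-35],[0,0,-40],[0,0,-35],[0,0,-30],[0,0,-25],[0,0,-15],[0,0,-10],[0,0,0],[0,0,0],[0,0,0]], spin=[0,0,0,0,0,0,0,0,0,0])

```text
time: 27.65
tool_pos: [0.4643, -0.1043, 0.2056]
tool_rot: [3.14, 0.001, 1.571]
contact_force: [-0.3, 0.3, 0.1]
opening: 0.092
grip_force: 0.0
```

arm_command(xyz=[[0,0,0],[0,0,0],[0,0,0],[0,0,0],[0,0,0],[0,0,0],[0,0,0],[0,0,0],[0,0,0],[0,0,0],[0,0,0],[0,0,0]], spin=[0,0,0,0,0,0,0,0,0,0,0,0], jaw=-1)

```text
time: 28.85
tool_pos: [0.4639, -0.1043, 0.2048]
tool_rot: [3.141, 0.0, 1.571]
contact_force: [0.1, -0.3, 4.6]
opening: 0.0594
grip_force: 20.0
```

arm_command(xyz=[[0,0,10],[0,0,25],[0,0,30],[0,0,25],[0,0,10],[0,15,0],[0,30,0],[0,30,0],[0,30,0],[0,30,0],[0,30,0],[0,30,0],[0,25,0],[0,16,0],[0,0,0],[0,0,0]], spin=[0,0,0,0,0,0,0,0,0,0,0,0,0,0,0,0])

```text
time: 30.45
tool_pos: [0.4631, 0.1322, 0.3036]
tool_rot: [-3.139, 0.001, 1.572]
contact_force: [-0.5, -0.7, -1.2]
opening: 0.0597
grip_force: 20.0
```

arm_command(xyz=[[15,0,0],[30,0,0],[30,0,0],[30,0,0],[30,0,0],[20,0,0],[14,0,0],[6,0,0],[0,0,0],[0,0,0],[0,0,0]], spin=[0,0,0,0,0,0,0,0,0,0,0])

```text
time: 31.55
tool_pos: [0.6382, 0.1316, 0.3047]
tool_rot: [-3.141, 0.0, 1.571]
contact_force: [0.2, -0.4, -1.9]
opening: 0.0596
grip_force: 20.0
```

arm_command(xyz=[[1,0,-15],[0,0,-25],[0,0,-20],[0,0,-15],[0,0,-5],[0,0,-2],[0,0,-1],[0,0,-1],[0,0,-1],[0,0,-1],[0,0,0],[0,0,0]], spin=[0,0,0,0,0,0,0,0,0,0,0,0])

```text
time: 32.75
tool_pos: [0.6398, 0.1317, 0.219]
tool_rot: [3.141, -0.0, 1.571]
contact_force: [0.5, -0.5, -0.5]
opening: 0.0597
grip_force: 20.0
```

arm_command(xyz=[[0,0,-1],[0,0,0],[0,0,0]], spin=[0,0,0])

```text
time: 33.05
tool_pos: [0.6398, 0.1317, 0.2189]
tool_rot: [3.141, -0.0, 1.571]
contact_force: [-1.9, 0.2, 5.9]
opening: 0.06
grip_force: 20.0
```

arm_command(xyz=[[0,0,0],[0,0,0],[0,0,0],[0,0,0],[0,0,0],[0,0,0],[0,0,0],[0,0,0]], spin=[0,0,0,0,0,0,0,0], jaw=1)

```text
time: 33.85
tool_pos: [0.6398, 0.1317, 0.2177]
tool_rot: [3.142, 0.0, 1.571]
contact_force: [-0.7, 0.4, -0.6]
opening: 0.0919
grip_force: 0.0
```

arm_command(xyz=[[0,0,20],[0,0,35],[0,0,40],[0,0,40],[0,0,40],[-15,0,0],[-30,0,0],[-35,0,0],[-35,0,0],[-35,0,0],[-35,0,0],[-15,0,0],[0,0,0],[0,0,0],[0,0,0]], spin=[0,0,0,0,0,0,0,0,0,0,0,0,0,0,0])

```text
time: 35.35
tool_pos: [0.4407, 0.1316, 0.3928]
tool_rot: [3.141, -0.0, 1.57]
contact_force: [0.4, 0.4, -0.7]
opening: 0.0914
grip_force: 0.0
```

```bash
python3 - <<'E'
from h import *
c=cam('top');cam('side','side9.png')
for n in H:
    try: print(lids(c,.014,[n]))
    except Exception as e: print(n,e)
E
```

```text
{'red': (638.1, -154.3, 30.5, 148.2, np.int32(1101))}
{'yellow': (637.7, -55.4, 30.5, 123.4, np.int32(1054))}
{'green': (638.6, 36.2, 28.7, 98.5, np.int32(902))}
{'blue': (640.5, 127.3, 29.2, 73.6, np.int32(457))}
```

View pics/side9.png

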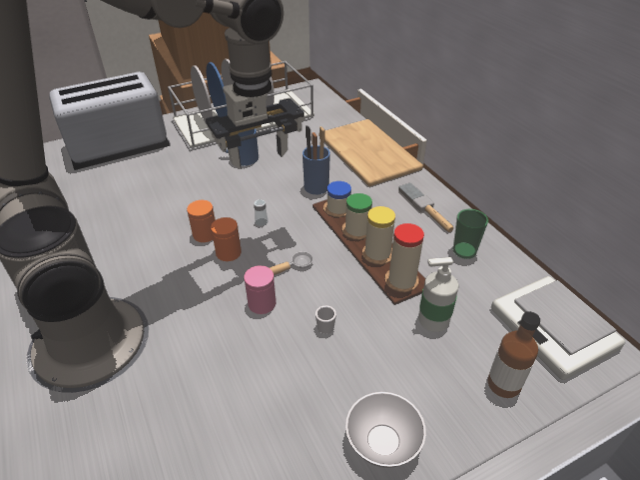

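The four stand upright in falling order from the soap: red (405,258), yellow (380,235), green (359,216), blue (339,198). Blue's top-view fit is partly hidden by the arm, but the TCP released it on centre. Handing in.

```bash
python3 -c "
from cell import *
print(hand_in())"
```

```text
the job is handed in; nothing more can be done
None
```

The job is handed in: all four canisters stand upright on their own pads, red, yellow, green, blue from the soap dispenser to the crock. Top-view fits put red, yellow and green about 3 mm or less from pad centre. Blue's fit was partly hidden and read about 5 mm off. `hand_in()` returned no verdict.

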